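# Turn the mould indexing wheel back one notch

### The arm

A 6-joint arm with a two-finger parallel gripper is mounted at the origin on the work surface. World frame = base frame: x ahead of the robot, y to its left, z up, the work surface at z = 0. Lengths are in m, angles in rad, forces in N, time in s.
With the tool pointing down it reaches from about 0.275 to 0.825 m from the base axis. Payload 4.9 kg.
Tool frame: the origin (TCP) lies midway between the tips of the shut fingers; the grasp point (between the pads) lies 19 mm behind it (bot.grip_depth is the distance from the TCP to the grasp point, in m); z points along the fingers, y is the line along which they close (so a half turn about z gives the same grasp; the last joint's range is limited). The gripper opens to 85 mm and grips with 20 to 120 N. Pads are 22 mm wide; open, the fingers measure 114 mm over their backs; the gripper's body (76 mm by 85 mm) begins 54 mm behind the grasp point. The pads swing forward as they close: fully open they stand 13 mm farther back than shut.
Start: joints at [1.151, 0.326, -0.193, 1.052, 0, 1.437], TCP at [0.155, 0.528, 0.231] pointing down, gripper open.
Joint ranges: [-2.65, 2.65], [-0.97, 1.79], [-1.3, 1.35], [-1.93, 2.1], [-1.47, 1.37], [-3.14, 3.14]. Speed limits (rad/s): [2.57, 2.57, 3.14, 3.14, 3.14, 3.14].

### API

Orientations are given as a unit quaternion [w, x, y, z].
In Python, from cell import bot gives the robot as it stands. Calls block until the motion is done:
- bot.move_pose(position, orientation): joint-space move of the TCP to a pose.
- bot.move_linear(position, speed=0.15, rotation=None, until_force=None): straight line of the TCP; rotation=None keeps the orientation; speed is the mean speed in m/s. With until_force (N) it stops when the force on the tool has changed by that much, and returns True; else False.
- bot.goto_joints(angles): joint-space move.
- bot.set_gripper(opening, grasp_force=None): opening from 0.0 (shut) to 1.0 (fully open); grasp_force is the grip in N (None keeps the last); returns when the fingers have stopped.
- bot.wait(seconds).
- bot.solve_ik(position, orientation): joint angles nearest the present ones, or None.
- bot.camera(name): name is "scene" or "top" or "wrist"; returns the picture (384x512x3 uint8, red, green, blue); there is no depth.
- bot.calibration(name): a dict with "mtx" (3x3 intrinsics, pixels), "extrinsics" (4x4, takes a point from world to camera coordinates); the wrist camera has in their place "hand_eye" (4x4, takes a point from camera to tool coordinates, whose origin is the TCP and whose axes are the flange's). Camera axes: x right, y down, z forward; pixel columns grow to the right and rows downward; lengths in m; the calibration is good to about 2 mm. A picture is of the moment at which its call begins: read the wrist's pose just before it. calibration takes no time and is no camera call.
A pose or a line that the arm cannot do raises bot.PlanningError and nothing moves.
- bot.close_job(): hands the job in; it is judged then, once.
Trained networks look in the newest picture that a camera, given by its name, has taken for a name from the list of things; names that differ only in an ending like _2 or _b are one class to them, and where a whole thing is asked for, a point or a joint stands for the part that bears it (a point fixed in the world has none). Each returns a list of dicts, best first, with "confidence" (0 to 1); they miss things now and then, are a little off and sometimes report something else, mostly with a low value. They report only what shows in the picture. A call takes as long as a camera call. They do not tell look-alikes from the thing itself.
- bot.search_frame(camera, thing): "bbox" ([left, top, width, height] in pixels, round what is visible of it).
Readings, each from a call of its own:
- bot.read_clock(): time.
- bot.read_joint_positions(): joint angles.
- bot.read_joint_vel(): joint speeds.
- bot.read_joint_efforts(): joint torques, N m.
- bot.read_position(): TCP position.
- bot.read_tool_rot(): TCP orientation.
- bot.read_ft_force(): force on the tool from outside, world axes, zero at the start.
- bot.read_moment(): the same for the moment, N m.
- bot.read_gripper_width(): opening from 0.0 (shut) to 1.0 (fully open).
- bot.read_finger_force(): force on a finger pad.
Only numpy, scipy, OpenCV 4.12 (cv2) and the standard library are available. Lean on these libraries where they do the work, as an engineer would, in place of code of your own. Each camera call takes 0.05 s, during which the arm holds its last target. There are 200 camera calls.

### The job

The mould wheel was indexed one station too far. Push the red-balled finger lever outward, away from the wheel, with a fingertip until the yellow pawl tips up and stays up; push one of the upright posts on the wheel to turn it gently backward (clockwise seen from above) by one notch; then push the lever back so that the pawl drops fully home in the next notch. Only push: leave the orange ring mould seated on the wheel's hub and do not shift the moulds, jars, bowl and spatula around.

Things in the scene. Friction and masses are not known exactly. Their poses are not given: they have to be found in the camera images.
- indexer: Bolted-down indexer. Origin on the wheel's vertical axis at table height; z up, +y points from the wheel to the pawl. A grey round base plate 230 mm across and 12 mm thick, with a 70 mm wide tongue reaching 200 mm from the axis along +y under the pawl. Two red hinge cheeks on the tongue, beside the lever, reach 64 mm above the table.
- wheel_axis (a point): Point on the wheel's axis, level with its white top face, 32 mm above the table; same axes as the indexer. The wheel is 210 mm across. Eight steel teeth rise to 44 mm around its rim, 84 to 105 mm from the axis; the eight notches between them are 45 degrees apart. With the pawl down the wheel can click forward (counter-clockwise from above) but is blocked backward.
- wheel (a joint): Turn of the wheel, rad, growing clockwise seen from above, which is backward. Near 0 at the start (the notch has about 0.05 of play either way); one notch back is 0.785. It stays where it is left: about 2.5 N at a post turns it. The pawl drops fully home if the wheel is within about 0.05 rad of the notch.
- blue_post (a point): Top centre of the blue-capped post, 80 mm above the table. Four upright posts stand on the wheel, 65 mm from its axis, 90 degrees apart, 12 mm thick, from the wheel's face (32 mm) to 80 mm above the table; the top 10 mm is a cap 15 mm across, grey on the other three. At the start the blue one is 45 degrees clockwise from the pawl, seen from above.
- posts: The four posts together, turning with the wheel. Origin on the wheel's axis 20 mm above the table; the blue post lies 65 mm out at 45 degrees between its x and y axes.
- pawl (a joint): Angle of the yellow pawl, rad: 0 fully home in a notch, 0.6 fully up against its stop. It is heavy-topped: past about 0.3 it falls over outward and stays up at 0.6; pushed back below that it falls home by its own weight, or rests higher on a tooth (up to about 0.2) if no notch is under it. Under 1 N at the ball moves it.
- lever: The finger lever, rigid with the pawl: an 8 mm steel rod topped by a red ball. Origin on the pawl's level hinge, 142 mm from the wheel's axis along the indexer's +y and 56 mm above the table; z along the rod to the ball. The pawl's arm, 12 mm wide and 10 mm thick, reaches 52 mm inward from the hinge over the rim; its nose hangs into the notch.
- ball (a point): Centre of the lever's red ball, 25 mm across, 65 mm from the hinge. With the pawl home it stands straight above the hinge, 121 mm above the table; with the pawl up it has swung 37 mm outward, away from the wheel, and is 110 mm above the table.
- ring_mould: Orange ring mould, 76 mm across, 16 mm high, with a 23 mm hole, lying loose on the wheel round the hub post (18 mm thick, up to 62 mm above the table). Origin at the centre of its underside, 32 mm above the table. It turns with the wheel and must stay seated.
- white_mould: White slab mould 275 x 175 x 25 mm (x, y, z), loose on the table; origin at the centre of its underside. Leave it.
- grey_mould: Grey mould 110 x 190 x 25 mm, loose; origin at the centre of its underside. Leave it.
- bowl: Steel bowl 96 mm across, 50 mm high, loose; origin under its centre. Leave it.
- jar_amber: Amber jar, 60 mm across, 85 mm high, white cap, loose; origin under its centre. Leave it.
- jar_brown: Brown jar, 60 mm across, 85 mm high, black cap, loose; origin under its centre. Leave it.
- scraper: Steel spatula with a wooden handle, about 280 mm long, origin at its middle, lying flat on the table, loose. Leave it.
Things that resemble listed ones, but are neither listed nor needed, are in the scene too. Several things have the shape of the ring_mould; the one meant has the colours described above.

How it is judged:
On the way, in this order (a step that is already met when the one before it is completed fails the run):
1. the fingers touch the finger lever, the wheel not yet turned (contact force between the fingers and lever above 0.05 N and value of joint wheel below 0.15 rad and value of joint pawl below 0.4 rad).
2. the pawl is up, the wheel not yet turned (value of joint pawl above 0.45 rad and value of joint wheel below 0.15 rad), for 0.1 s.
3. the fingers push a post with the pawl up (contact force between the fingers and posts above 0.3 N and value of joint pawl above 0.4 rad and value of joint wheel below 0.5 rad).
4. the wheel is one notch back with the pawl still up (value of joint wheel between 0.6 and 0.9 rad and value of joint pawl above 0.4 rad), for 0.2 s.
At the end, for the whole second after the job is handed in: The pawl is fully home (joint below 0.06 rad), the wheel at rest one notch back (joint 0.70 to 0.87 rad), the ring mould seated on the hub (within 12 mm of its seat) (value of joint pawl below 0.06 rad and value of joint wheel between 0.7 and 0.87 rad and velocity of joint wheel between -0.05 and 0.05 rad/s and distance between ring_mould and wheel_axis below 0.012 m); the robot touches nothing.
It fails at once if the wheel is turned forward, by more than 0.25 rad (value of joint wheel below -0.25 rad).
It fails at once if the wheel is turned back well past one notch (1.2 rad) (value of joint wheel above 1.2 rad).
It fails at once if the mechanism is forced (over 40 N on a post or the lever) (contact force between the fingers and posts above 40 N or contact force between the fingers and lever above 40 N).
It fails at once if the ring mould is lifted off its seat or carried (12 mm) (distance between ring_mould and wheel_axis above 0.012 m).
It fails at once if a mould, jar, the bowl or the spatula on the table is shifted or lifted (over 20 mm) (distance of any of white_mould, grey_mould, bowl, jar_amber, jar_brown, scraper from where it was at the start of the episode above 0.02 m).
It also fails if it takes over 48 s, if anything falls off the work surface, if the arm or the gripper's body presses on something with over 40 N, if the wrist force passes 120 N, or if a joint passes its speed limit or range.

## Working session

There is one attempt and no reset: what is moved stays moved. The work goes in short steps, each a Python script; the robot and the scene stay as the last script left them, time stands still between calls to the robot, and variables do not carry over. Pictures are saved under pics/ and viewed, at most 10 in all, crops included, and the job is handed in when it is done.

```bash
mkdir -p pics
python3 - <<'E'
from cell import bot
import cv2,numpy as np
a=bot.camera("scene");
for n in ["ball","blue_post","ring_mould","wheel","pawl","lever","indexer"]: print("scene",n,[(d["bbox"],round(d["confidence"],2)) for d in bot.search_frame("scene",n)][:4])
b=bot.camera("top")
for n in ["ball","blue_post","ring_mould","wheel","pawl","lever","indexer"]: print("top",n,[(d["bbox"],round(d["confidence"],2)) for d in bot.search_frame("top",n)][:4])
im=np.hstack([a,b]); cv2.imwrite("pics/a.png",cv2.resize(a,(800,600))[:,:,::-1]);cv2.imwrite("pics/b.png",cv2.resize(b,(800,600))[:,:,::-1])
np.savez("cal.npz",**{c+k:v for c in("scene","top") for k,v in bot.calibration(c).items() if k in("mtx","extrinsics")})
for c in("scene","top"): print(bot.calibration(c))
print(bot.read_clock(),bot.read_tool_rot(),bot.calibration("wrist"))
E
```

```text
scene ball []
scene blue_post [([211.0, 178.0, 26.7, 27.0], 0.59)]
scene ring_mould [([271.5, 233.4, 18.2, 21.5], 0.81), ([273.8, 151.9, 17.5, 16.0], 0.74), ([217.8, 184.8, 21.0, 17.3], 0.59)]
scene wheel [([196.0, 171.5, 60.6, 52.4], 0.95), ([194.3, 165.2, 90.6, 62.0], 0.4)]
scene pawl []
scene lever [([266.0, 183.1, 2.3, 9.5], 0.54)]
scene indexer [([196.1, 168.3, 88.2, 57.8], 0.59), ([298.9, 138.1, 48.2, 54.6], 0.26)]
top ball []
top blue_post []
top ring_mould [([258.8, 197.8, 17.5, 22.3], 0.75), ([231.5, 128.6, 26.6, 20.1], 0.72), ([183.1, 213.4, 19.2, 25.0], 0.62)]
top wheel [([234.3, 176.8, 66.6, 61.9], 0.55)]
top pawl []
top lever [([352.0, 196.9, 60.2, 87.3], 0.62)]
top indexer [([216.2, 166.5, 87.4, 72.6], 0.64)]
{'mtx': array([[447.22512619,   0.        , 255.62913522],
       [  0.        , 447.22512619, 189.17287459],
       [  0.        ,   0.        ,   1.        ]]), 'extrinsics': array([[ 0.47850429,  0.87798793, -0.01307027, -0.27832687],
       [ 0.71626885, -0.39889097, -0.57257745, -0.3505902 ],
       [-0.5079297 ,  0.26461894, -0.81974645,  1.86099467],
       
[... 461 characters left out ...]

         1.27948616e+00],
       [ 0.00000000e+00,  0.00000000e+00,  0.00000000e+00,
         1.00000000e+00]])}
0.8 [-1.30499385e-05  1.42412224e-01  9.89807435e-01  2.22491925e-05] {'mtx': array([[328.41658174,   0.        , 251.54047206],
       [  0.        , 328.41658174, 194.96106948],
       [  0.        ,   0.        ,   1.        ]]), 'hand_eye': array([[-1.06530866e-03, -9.45164744e-01, -3.26592210e-01,
         8.40346386e-02],
       [ 9.99998804e-01, -1.37309521e-03,  7.11877986e-04,
         3.77199657e-05],
       [-1.12128417e-03, -3.26591061e-01,  9.45165076e-01,
        -1.42857712e-01],
       [ 0.00000000e+00,  0.00000000e+00,  0.00000000e+00,
         1.00000000e+00]])}
```

View pics/a.png

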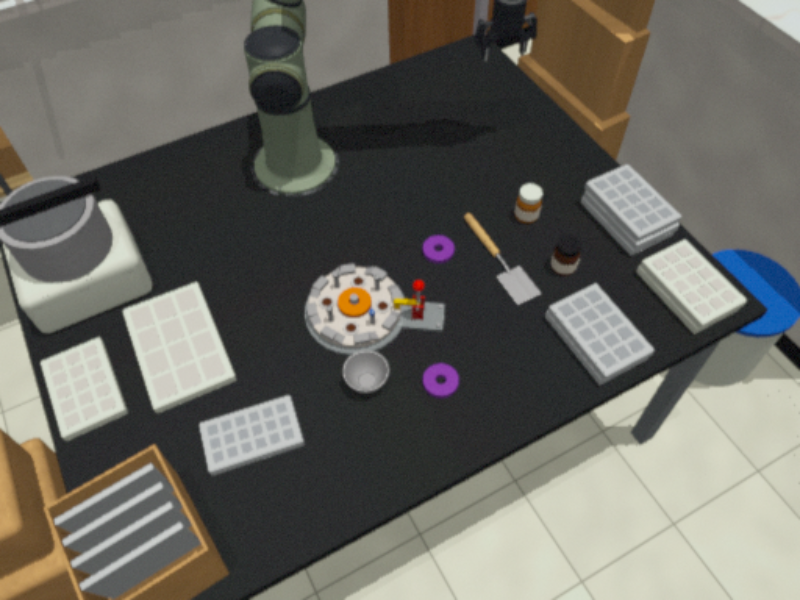

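View pics/b.png

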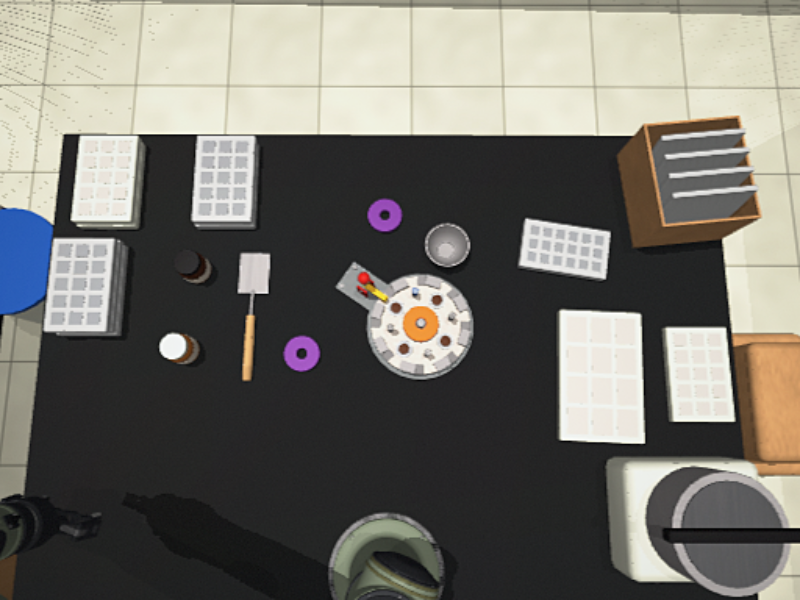

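The scene picture shows the wheel with the orange ring at (354,302), the blue post at (372,316) and the red ball at (418,285), all in 800-px coordinates. The top picture shows them at (420,323), (416,292) and (364,278). There are three rings: purple at scene (438,248), purple at (440,380), and orange on the hub, which is the one meant. The bowl at top (447,245) stands close to the wheel. Next I'll fit the indexer pose from the colour blobs.

```bash
cat > h.py <<'E'
import numpy as np,cv2
from cell import bot
from scipy.optimize import least_squares
def blob(im,lo,hi,box):
    h=cv2.cvtColor(im,cv2.COLOR_RGB2HSV); m=cv2.inRange(h,lo,hi)
    M=np.zeros_like(m); x0,y0,x1,y1=[int(v) for v in box]; M[y0:y1,x0:x1]=m[y0:y1,x0:x1]
    n,l,s,c=cv2.connectedComponentsWithStats(M)
    return [(c[i].round(1).tolist(),int(s[i,4]),s[i,:4].tolist()) for i in np.argsort(-s[1:,4])+1 if s[i,4]>2] if n>1 else []
def proj(c,P):
    K=bot.calibration(c); p=K["extrinsics"][:3,:3]@np.array(P)+K["extrinsics"][:3,3]; q=K["mtx"]@p; return q[:2]/q[2]
def W(pose,p):
    x,y,a=pose; c,s=np.cos(a),np.sin(a); return np.array([x+c*p[0]-s*p[1],y+s*p[0]+c*p[1],p[2]])
E
python3 - <<'E'
from h import *
box=dict(scene=(190,150,290,230),top=(210,160,310,245))
for c in box:
    im=bot.camera(c)
    print(c,"red",blob(im,(0,180,60),(4,255,255),box[c]),"red2",blob(im,(174,180,60),(180,255,255),box[c]))
    print("or",blob(im,(9,180,150),(18,255,255),box[c])[:2],"blue",blob(im,(100,80,60),(125,255,255),box[c])[:3],"yel",blob(im,(22,180,120),(32,255,255),box[c])[:2])
    x0,y0,x1,y1=box[c]; cv2.imwrite(f"pics/c_{c}.png",cv2.resize(im[y0:y1,x0:x1],None,fx=6,fy=6,interpolation=cv2.INTER_CUBIC)[:,:,::-1])
a=cv2.imread("pics/c_scene.png");b=cv2.imread("pics/c_top.png")
h=max(a.shape[0],b.shape[0]);f=lambda i:cv2.copyMakeBorder(i,0,h-i.shape[0],0,0,0)
cv2.imwrite("pics/c.png",cv2.resize(np.hstack([f(a),f(b)]),(800,340)))
E
```

```text
scene red [([267.4, 182.2], 47, [264, 179, 8, 7]), ([266.5, 199.9], 17, [264, 196, 6, 7]), ([269.4, 195.8], 8, [268, 194, 3, 4]), ([270.2, 190.3], 6, [269, 189, 3, 4])] red2 [([268.7, 202.3], 3, [268, 202, 2, 2])]
or [([226.5, 193.0], 254, [217, 184, 20, 18])] blue [([237.3, 199.4], 9, [236, 198, 3, 4])] yel [([258.4, 192.9], 56, [252, 191, 15, 6])]
top red [([232.5, 177.5], 36, [230, 174, 7, 8]), ([232.0, 186.0], 11, [229, 183, 6, 7])] red2 []
or [([268.8, 206.9], 335, [258, 196, 22, 23])] blue [([265.0, 187.7], 3, [264, 187, 3, 2])] yel [([242.5, 188.2], 33, [238, 185, 10, 8]), ([234.3, 183.0], 3, [234, 182, 2, 3])]
```

View pics/c.png

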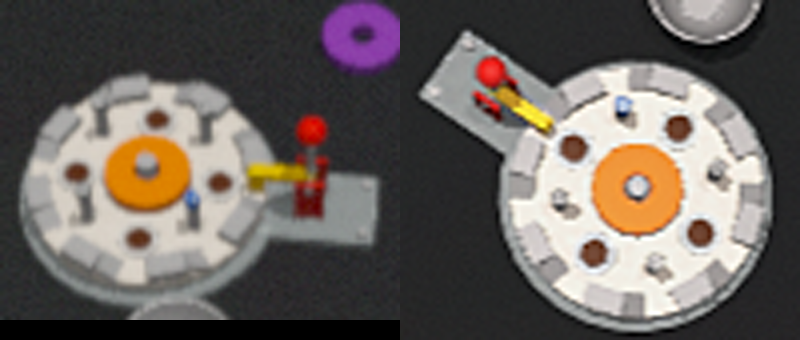

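The crop confirms it: the orange ring sits on the hub, and the pawl points at the rim with its lever and red ball on the tongue. Next is the pose fit.

```bash
cat >> h.py <<'E'
Z=lambda pts:lambda v:np.concatenate([w*(proj(c,W(v,p))-np.array(u)) for c,p,u,w in pts])
E
python3 - <<'E'
from h import *
pts=[("scene",(0,.142,.121),(267.4,182.2),1),("top",(0,.142,.121),(232.5,177.5),1),
("scene",(0,0,.047),(226.5,193.2),.7),("top",(0,0,.047),(268.8,206.9),1),
("scene",(.046,.046,.075),(237.3,199.4),.7),("top",(.046,.046,.077),(265,187.7),.7)]
r=least_squares(Z(pts),[.45,-.06,.9]); print(r.x,r.fun.round(1))
np.save("pose.npy",r.x)
for k,p in dict(ball=(0,.142,.121),blue=(.046,.046,.08),p2=(-.046,.046,.08),p3=(-.046,-.046,.08),p4=(.046,-.046,.08)).items(): print(k,W(r.x,p).round(3))
from scipy.spatial.transform import Rotation as R
for a in np.arange(0,360,30):
  for rr,zz in((.065,.058),(.12,.11),(.15,.15)):
    p=W(r.x,(rr*np.sin(np.radians(a)),rr*np.cos(np.radians(a)),zz))
# tool-down orientation with tool x along world yaw phi
for d in range(0,360,45):
    q=(R.from_euler("z",d,degrees=True)*R.from_euler("x",180,degrees=True)).as_quat(scalar_first=True)
    s=bot.solve_ik(W(r.x,(0,.11,.12)),q); print(d,None if s is None else np.round(s,2))
E
```

```text
[ 0.5014748  -0.07104235 -0.60641857] [-0.   0.6 -0.2  0.7 -0.1 -0.8 -0.1  0.2  0.1  0.2  0.3 -1. ]
ball [0.582 0.046 0.121]
blue [ 0.565 -0.059  0.08 ]
p2 [ 0.49  -0.007  0.08 ]
p3 [ 0.437 -0.083  0.08 ]
p4 [ 0.513 -0.135  0.08 ]
0 [-0.1   0.45 -0.31  0.81  0.    3.05]
45 [-0.1   0.45 -0.31  0.81  0.    2.26]
90 [-0.1   0.45 -0.31  0.81  0.    1.47]
135 [-0.1   0.45 -0.31  0.81  0.    0.69]
180 [-0.1   0.45 -0.31  0.81  0.   -0.1 ]
225 [-0.1   0.45 -0.31  0.81  0.   -0.88]
270 [-0.1   0.45 -0.31  0.81  0.   -1.67]
315 [-0.1   0.45 -0.31  0.81  0.   -2.45]
```

```bash
cat >> h.py <<'E'
from scipy.spatial.transform import Rotation as R
import os
P=np.load("pose.npy") if os.path.exists("pose.npy") else None
def Q(ix,iy,flip=False):
    "tool down, tool x along indexer direction (ix,iy)"
    a=np.arctan2(iy,ix)+P[2]+(np.pi if flip else 0)
    return (R.from_euler("z",a)*R.from_euler("x",np.pi)).as_quat(scalar_first=True)
def snap(n):
    p,q=bot.read_position(),bot.read_tool_rot(); im=bot.camera("wrist"); np.savez(n,p=p,q=q,im=im); cv2.imwrite(f"pics/{n}.png",im[:,:,::-1])
    return p,q,im
def wproj(p,q,X):
    K=bot.calibration("wrist"); T=np.eye(4); T[:3,:3]=R.from_quat(q,scalar_first=True).as_matrix(); T[:3,3]=p
    c=np.linalg.inv(T@K["hand_eye"])@np.append(X,1); u=K["mtx"]@c[:3]; return u[:2]/u[2]
E
python3 - <<'E'
from h import *
bot.set_gripper(0)
q=Q(0,1,True)
bot.move_pose(W(P,(0,.085,.24)),q); print(bot.read_joint_positions(),bot.read_clock())
snap("w1")
bot.move_linear(W(P,(0,.085,.102)),speed=.1)
print(bot.read_ft_force(),bot.read_clock())
E
```

```text
[-1.35462699e-01  3.20373565e-01 -1.78106248e-01  1.07241991e+00
  2.11025013e-04 -1.10055309e+00] 4.0167
[-0.07671979 -0.06143996  0.21347264] 5.6
```

View pics/w1.png

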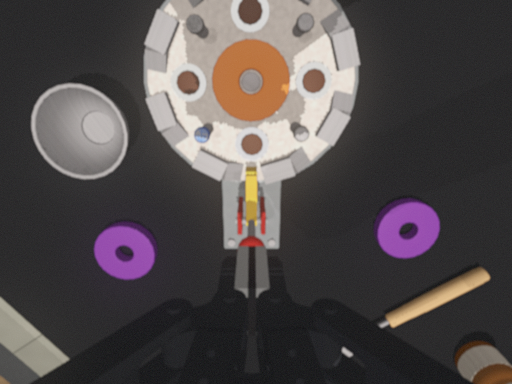

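The wrist view has the hub top at (251,81), blue cap (203,134), grey cap (301,133), ball (251,242) and pawl (251,190), all well aligned. I'll check these against the fit, then push the lever.

Run:
```python
from h import *
d=np.load("w1.npz")
for n,X in dict(hub=(0,0,.062),blue=(.046,.046,.08),p2=(-.046,.046,.08),hinge=(0,.142,.06)).items(): print(n,wproj(d["p"],d["q"],W(P,X)).round(1))
t=bot.move_linear(W(P,(0,.150,.100)),speed=.05); print(t,bot.read_ft_force(),bot.read_clock())
bot.wait(.3)
bot.move_linear(W(P,(0,.125,.100)),speed=.1)
bot.move_linear(W(P,(0,.085,.19)),speed=.2)
c=bot.camera("top"); s=bot.camera("scene")
print(blob(c,(0,180,60),(4,255,255),(210,160,310,245)),blob(s,(0,180,60),(4,255,255),(190,150,290,230)))
for a in (0,.6):
  X=W(P,(0,.142+.065*np.sin(a),.056+.065*np.cos(a))); print(a,proj("top",X),proj("scene",X))
snap("w2"); print(bot.read_clock())
```

```text
hub [251.2  79.6]
blue [201.  132.8]
p2 [301.5 132.7]
hinge [251.3 220.4]
False [ 0.74596595  0.02024528 -0.41037053] 7.05
[] [([278.6, 185.2], 45, [275, 182, 8, 8]), ([267.6, 199.4], 25, [265, 195, 6, 9]), ([268.3, 189.3], 3, [268, 189, 2, 2]), ([264.7, 196.3], 3, [264, 196, 2, 2])]
0 [232.31066755 178.16448833] [267.38254817 182.84345729]
0.6 [223.04967099 172.4725334 ] [278.36506107 185.71940046]
8.5417
```

The pawl is up: the ball is at scene (278.6,185.2), against a predicted (278.4,185.7). Next I push post p3, the one nearest the robot, in an arc to about 0.66 rad and measure.

```bash
cat >> h.py <<'E'
def fp(th,z,r=.065): return W(P,(r*np.sin(th),r*np.cos(th),z)), Q(np.cos(th),-np.sin(th))
D=.288; TH0=np.radians(225)
def arc(a0,a1,z=.058,n=None,v=.04):
    for a in np.linspace(a0,a1,n or max(2,int(abs(a1-a0)/.12)+2))[1:]:
        p,q=fp(TH0-D+a,z); bot.move_linear(p,speed=v,rotation=q)
E
python3 - <<'E'
from h import *
p,q=fp(TH0-D-.3,.2); bot.move_pose(p,q)
p,q=fp(TH0-D-.3,.058); bot.move_linear(p,speed=.12)
print(bot.read_joint_positions(),bot.read_ft_force(),bot.read_clock())
arc(-.3,.15); print(bot.read_ft_force()); arc(.15,.66); print(bot.read_ft_force(),bot.read_clock())
snap("w3"); p=bot.read_position(); cur=fp(TH0-D+.66,.058); print(p-cur[0])
c=bot.camera("top"); cv2.imwrite("pics/t3.png",cv2.resize(c[160:245,210:310],None,fx=6,fy=6,interpolation=cv2.INTER_CUBIC)[:,:,::-1])
s=bot.camera("scene"); print(blob(s,(0,180,60),(4,255,255),(190,150,290,230))[:2],blob(s,(100,80,60),(125,255,255),(190,150,290,230)))
E
```

```text
[-4.07538396e-01  3.82986587e-01 -6.24714833e-01  5.61943305e-01
 -2.44316208e-05  3.96216788e-01] [-0.29871379 -0.80483056  0.9408636 ] 11.2167
[0.09084175 0.08203371 0.91899254]
[-0.23483707  0.93558795  0.44160118] 14.1333
[ 1.30253844e-04 -3.11424050e-05 -1.82685619e-06]
[([278.4, 184.9], 45, [275, 182, 8, 7]), ([267.6, 199.1], 28, [264, 194, 7, 9])] [([226.5, 204.0], 4, [226, 203, 2, 3])]
```

View pics/w3.png

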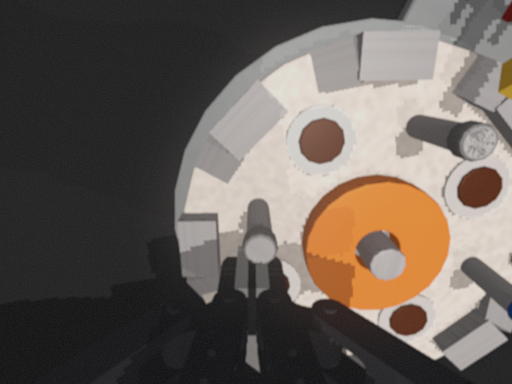

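The wrist view shows the pushed post's cap at (260,246), the next grey cap at (480,140) and the hub top at (388,265). I'll fit the wheel angle from these.

```bash
cat >> h.py <<'E'
def wang(f,obs,free=True):
    d=np.load(f)
    def res(v):
        Pz=P+np.array([v[1],v[2],0]); o=[]
        for th,u in obs:
            X=(0,0,.062) if th is None else (.065*np.sin(np.radians(th)+v[0]),.065*np.cos(np.radians(th)+v[0]),.08)
            o.append(wproj(d["p"],d["q"],W(Pz,X))-u)
        return np.concatenate(o)
    r=least_squares(res,[.6,0,0],x_scale=[1,.01,.01]); return r.x.round(4),r.fun.round(1)
E
python3 - <<'E'
from h import *
print(wang("w3.npz",[(225,(260,247)),(315,(480,140)),(None,(388,265))]))
print(wang("w1.npz",[(45,(203,134)),(315,(301,133)),(None,(251,81)),(225,(304,22)),(135,(196,23))]))
for a in (.6,.66,.7): print(a,proj("scene",W(P,(.065*np.sin(np.pi/4+a),.065*np.cos(np.pi/4+a),.075))))
E
```

```text
(array([0.657 , 0.0014, 0.0014]), array([-0.1,  0.3,  0.1,  0.7,  0. , -1.4]))
(array([-0.0132,  0.0001,  0.0005]), array([-1.4,  0.8,  0.9,  0.4,  0. ,  0.1,  1.9, -0.7, -1.4, -0. ]))
0.6 [226.59368687 203.31611369]
0.66 [225.42248213 203.37154654]
0.7 [224.6422092  203.37580176]
```

The wheel is at 0.657, so I push the remaining 0.128, back off, lift and look again.

Run:
```python
from h import *
arc(.66,.788,v=.03); bot.wait(.2); snap("w4a"); arc(.788,.5,v=.06)
p,q=fp(TH0-D+.5,.2); bot.move_linear(p,speed=.15)
snap("w4"); print(bot.read_clock())
```

```text
17.0167
```

View pics/w4.png

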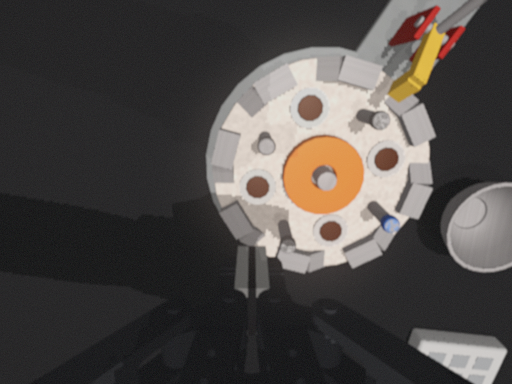

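The lifted view shows caps at p3 (266,146), p2 (381,121), blue (391,225) and p4 (288,245), with the hub at (327,180), the pawl still up and the ring seated.

Run:
```python
from h import *
x=wang("w4.npz",[(225,(266,146)),(315,(381,121)),(45,(391,225)),(135,(288,245)),(None,(327,181))]); print(x)
if abs(x[0][0]-.78)<.035:
    q=Q(0,-1); 
    bot.move_linear(W(P,(-.1,.1,.22)),speed=.25,rotation=Q(-.3,-1) if 0 else None)
    bot.move_pose(W(P,(0,.245,.22)),Q(0,1,True)); print(bot.read_joint_positions())
    bot.move_linear(W(P,(0,.245,.095)),speed=.12)
    print(bot.read_clock(),bot.move_linear(W(P,(0,.172,.095)),speed=.05,until_force=4),bot.read_ft_force())
    bot.wait(.4)
    bot.move_linear(W(P,(0,.245,.095)),speed=.15)
    bot.move_linear(W(P,(0,.245,.2)),speed=.2)
    s=bot.camera("scene"); print(blob(s,(0,180,60),(4,255,255),(190,150,290,230))[:2])
    snap("w5"); print(bot.read_clock())
    w=np.load("w5.npz")["im"]
    cv2.imwrite("pics/v5.png",np.hstack([cv2.resize(s[160:235,190:290],(400,300),interpolation=cv2.INTER_CUBIC),cv2.resize(w,(400,300))])[:,:,::-1])
```

```text
(array([0.777 , 0.0013, 0.0011]), array([ 0.3, -0.1,  0.3, -0.8,  0.2,  0.2, -0.5,  0.9, -0.3,  0. ]))
[ 8.70333830e-02  5.29216196e-01  9.33518743e-02  1.13506069e+00
 -2.82290109e-05 -8.76420399e-01]
21.05 False [-0.64281    -0.85924649  1.29213979]
[([267.2, 182.0], 40, [264, 179, 7, 7]), ([267.8, 199.5], 30, [264, 195, 7, 9])]
24.4667
```

View pics/v5.png

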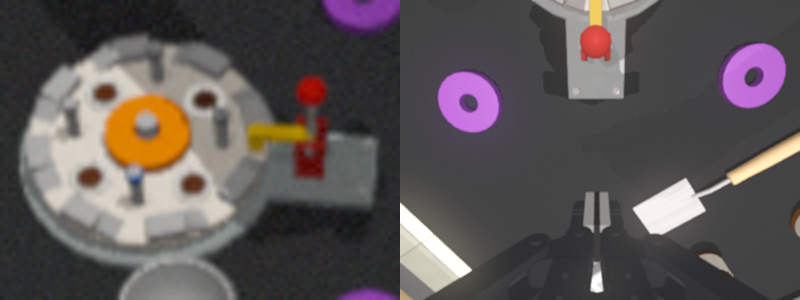

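The ball is back at scene (267.2,182.0), against (267.4,182.2) at the start. The pawl is home, the ring is seated and the gripper is clear, so I'm handing in.

```bash
python3 -c "
from cell import bot
print(bot.close_job())"
```

```text
the job is handed in; nothing more can be done
None
```

The job is handed in at about 24.5 s of the 48 s: the wheel measured 0.777 rad back (one notch) just before the pawl was dropped, the pawl is home by the camera, and the ring mould is still seated; the verdict was not shown.

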